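Slide the tall glue bottle into its stall in the clamp-on organiser

TASK

Put the tall glue bottle away by pushing it along the bench with the fingertips, low on its body so that it slides upright and does not tip, into the empty open-fronted stall of the black clamp-on organiser until it stands right back against the stall's back plate. Never pick it up or touch its cap, leave everything else on the bench and in the organiser where it is, and finish with the hand clear.

Things in the scene. Friction and masses are not known exactly. Their poses are not given: they have to be found in the camera images.
- glue_bottle: Tall glue bottle, plain white plastic with a paper band, loose, 0.27 to 0.55 kg: round, 58 mm in diameter up to 125 mm high, then a shoulder and a grey cap with a nozzle; 210 mm tall in all. Origin: centre of its underside, on the bench (z = 0); z up, its yaw means nothing. Friction on the bench 0.5 to 0.7: pushed below 35 mm of height it slides, above 45 mm it may tip.
- bottle_cap: The cap and nozzle, fixed on top of the glue bottle: cap 31 mm in diameter, with the nozzle 58 mm tall. Origin: centre of the cap's underside, 152 mm above the bottle's underside. Not to be touched.
- organiser: Clamp-on organiser, black steel, 370 mm wide, fixed somewhere along the bench's right-hand edge, open side to the left. Origin: on the bench, in line with the empty stall; its x axis points to the right (world -y), its y axis away from the robot. Back plate 70 mm high. From y = 170 mm: spray can stall; clip tray (90 to 45); empty stall; punch tray (-45 to -150); two pen tubes. Trays reach to x = -57 mm.
- stall (a point): The empty stall: this point is on the bench at the foot of the back plate, midway between the two side cheeks; axes as the organiser's (x points into the stall, to the right). No floor, the bench runs into it. 84 mm wide, mouth towards -x; cheeks 3 mm thick, 60 mm high, reaching to x = -49 mm. A bottle fully home has its axis at x = -29 mm, y within 13 mm of 0, 9 mm proud of the cheeks.
- spray_can: Bystander: aluminium spray can with a black cap, 52 mm in diameter, 190 mm tall, in the organiser's other stall, 130 mm further from the robot than the empty one. Origin: centre of its underside.
- hole_punch: Bystander: metal two-hole punch, 50 by 92 mm, about 52 mm tall, in the tray on the robot's side of the empty stall. Origin: centre of its underside.
- plastic_clips: Bystander: stack of pale plastic clips, 52 by 36 mm, 33 mm tall, in the tray on the far side of the empty stall. Origin: centre of its underside.
- marker1: Bystander: marker pen, 17 mm thick, 133 mm tall, upright in a pen tube 80 mm high at the organiser's end nearest the robot. Origin: its lower end.
- marker2: Bystander: marker pen like the other, in the second pen tube, the last one. Origin: its lower end.
- tape_roll: Bystander: roll of parcel tape lying flat on the bench, 66 mm in diameter, 19 mm high, to the left of the glue bottle (y 0.16 to 0.20 m). Origin: centre of its underside.
- tape_dispenser: Bystander: pink tape dispenser, 150 by 60 mm, 82 mm tall, on the bench well to the left (y 0.28 to 0.34 m). Origin: centre of its underside.
- mug: Bystander: white mug, 80 mm in diameter and 90 mm tall with a handle, on the bench well to the left, beside the tape dispenser. Origin: centre of its underside.
Things that resemble listed ones, but are neither listed nor needed, are in the scene too. What is shaped like the glue_bottle but blue or turquoise is not meant.

How it is judged (in metres and radians):
At the end, for the whole second after the job is handed in: The glue bottle stands upright (within 3 degrees) and still on the bench in the empty stall, its axis within 18 mm of the stall's centre line and its side within 10 mm of the back plate (x of glue_bottle in the frame of stall between -0.039 and -0.022 m and y of glue_bottle in the frame of stall between -0.018 and 0.018 m and angle between glue_bottle's own z axis and vertical below 0.06 rad and height (world z) of glue_bottle below 0.006 m and linear speed of glue_bottle below 0.02 m/s); the robot touches nothing.
It fails at once if the glue bottle leans more than about 12 degrees (angle between glue_bottle's own z axis and vertical above 0.21 rad).
It fails at once if the glue bottle is lifted off the bench (height (world z) of glue_bottle above 0.012 m).
It fails at once if the robot touches the bottle's cap or nozzle (contact force between any of the fingers, the arm and bottle_cap above 0.5 N).
It fails at once if something in the organiser is shifted by more than 15 mm or tipped (distance of any of spray_can, hole_punch, plastic_clips, marker1, marker2 from where it was at the start of the episode above 0.015 m or angle between any of spray_can, hole_punch, plastic_clips, marker1, marker2's own z axis and vertical above 0.25 rad).
It fails at once if the tape roll, tape dispenser or mug is shifted by more than 15 mm or tipped (distance of any of tape_roll, tape_dispenser, mug from where it was at the start of the episode above 0.015 m or angle between any of tape_roll, tape_dispenser, mug's own z axis and vertical above 0.25 rad).
It also fails if it takes over 53 s, if anything falls off the work surface, if the arm or the gripper's body presses on something with over 40 N, if the wrist force passes 120 N, or if a joint passes its speed limit or range.

ROBOT

A 7-joint arm with a two-finger parallel gripper is mounted at the origin on the work surface. World frame = base frame: x ahead of the robot, y to its left, z up, the work surface at z = 0. Lengths are in mm, angles in rad, forces in N, time in s.
With the tool pointing down it reaches from about 400 to 850 mm from the base axis. Payload 10.4 kg.
Tool frame: the origin (TCP) lies at the very end of the fingers, on their centre line; the grasp point (between the pads) lies 19 mm behind it; z points along the fingers, y is the line along which they close (so a half turn about z gives the same grasp; the last joint's range is limited). The gripper opens to 87 mm and grips with 3 to 60 N. Pads are 19 mm wide; open, the fingers measure 117 mm over their backs; the gripper's body (75 mm by 190 mm) begins 51 mm behind the grasp point.
Start: joints at [-0.023, 0.332, -0.065, 1.46, 0.022, 1.35, -0.088], TCP at [625.022, 0.018, 222.576] pointing down, gripper open.
Joint ranges: [-2.6, 2.6], [-0.5, 2.12], [-1.47, 1.34], [0.16, 2.42], [-1.27, 4.41], [0.06, 2.06], [-2.6, 2.6]. Speed limits (rad/s): [2.22, 2.22, 2.79, 2.79, 3.14, 3.14, 3.14].

INTERFACE

Orientations are given as [roll, pitch, yaw] about the fixed x, y, z axes, in that order (R = Rz(yaw) Ry(pitch) Rx(roll)).
In Python, from station import get_state, eyes, job gives the robot as it stands.
- The arm moves only by the tool drive_tool, never from a script. Its argument "deltas" is one flat list of numbers, 5 for each row, row after row: the shift along the tool's x, y, z in mm, then the turn about the tool's z in rad, then the gripper command: -1 is shut, 1 is fully open, values between are in proportion. In form: [tx, ty, tz, roll, gripper, tx, ty, tz, roll, gripper, ...]. A call has 1 to 20 rows; each row shifts and turns the commanded pose from where the row before left it, along the tool's axes as they then stand; what a row does not reach is not made up. A row lasts 1/10 s, in which the tool goes at most 50 mm and 8.59 degrees, less where a joint would pass 70% of its speed; a pose out of reach is approached as far as the arm can. A call is refused whole if a number of a shift passes 50 or a number of a turn 0.15, either way. A call with a gripper value outside its range is refused whole. The fingers move at their own pace and stop on an object; "newtons" is the grip in N (left out, the last holds). Time passes only in rows, so rows that do not move let the fingers close. It gives the time, the measured TCP pose, the force, the opening and the grip force at its end, in the units of the state.
- get_state(): the state, without advancing time (a new reading comes with each control period).
- eyes.capture(name): name is "scene" or "side" or "wrist"; returns the picture (384x512x3 uint8, red, green, blue); there is no depth.
- eyes.calibration(name): a dict with "fx", "fy", "cx", "cy" (pixels), "R" (3x3) and "t" (3): a world point X has camera coordinates R X + t; the wrist camera has in their place "hand_eye" (4x4, takes a point from camera to tool coordinates, whose origin is the TCP and whose axes are the flange's). Camera axes: x right, y down, z forward; pixel columns grow to the right and rows downward; lengths in mm; the calibration is good to about 2 mm. A picture is of the moment at which its call begins: read the wrist's pose just before it. calibration takes no time and is no camera call.
- job.sign_off(): hands the job in; it is judged then, once.
The state is a dict: "time": time; "joint_pos": joint angles; "dq": joint speeds; "joint_torque": joint torques, N m; "tool_pos": TCP position; "ee_rot": TCP orientation; "contact_force": force on the tool from outside, world axes, zero at the start; "wrist_torque": the same for the moment, N m; "grip_width": finger opening in mm; "grip_force": force on a finger pad.
Only numpy, scipy, OpenCV 4.12 (cv2) and the standard library are available. Lean on these libraries where they do the work, as an engineer would, in place of code of your own. Each camera call takes 0.05 s, during which the arm holds its last target. There are 200 camera calls.

## Working session

There is one attempt and no reset: what is moved stays moved. The work goes in short steps, Python scripts to look and compute and a tool call to move; the robot and the scene stay as the last step left them, time stands still between calls to the robot, and variables do not carry over. Pictures are saved under pics/ and viewed, at most 10 in all, crops included, and the job is handed in when it is done.

Besides the shell and the picture viewer there is one more tool, called after "Request:" by a JSON object that holds its "op" and its "data". drive_tool: Moves the arm, as the interface text tells. Its arguments: {"type":"object","properties":{"deltas":{"type":"array"},"newtons":{"type":"number"}},"required":["deltas"]}

```bash
mkdir -p pics
python3 - <<'E'
from station import get_state, eyes
import cv2
s=get_state();print(s['time'],s['tool_pos'],s['ee_rot'],s['grip_width'])
for n in("scene","side"):
    im=eyes.capture(n); cv2.imwrite(f"pics/{n}1.png",cv2.resize(im[...,::-1],(800,600),interpolation=cv2.INTER_CUBIC)); cv2.imwrite(f"pics/{n}_raw.png",im[...,::-1])
    c=eyes.calibration(n);print(n,c)
E
```

```text
0.0 [6.24614949e+02 7.78535687e-04 2.21772956e+02] [-3.14020783e+00  8.03478565e-05  1.57090940e+00] 86.78416712259616
scene {'fx': 458.2327526000253, 'fy': 458.2327526000253, 'cx': 256.0628219574584, 'cy': 200.6285945652376, 'R': array([[-0.37705232,  0.92612316,  0.01128868],
       [ 0.51479922,  0.21969107, -0.82868426],
       [-0.76994371, -0.30664592, -0.55960251]]), 't': array([ 222.41542768, -187.40152104, 1706.82670071])}
side {'fx': 348.63767186617395, 'fy': 348.63767186617395, 'cx': 249.70429108727967, 'cy': 199.02976239275065, 'R': array([[ 0.75428522, -0.6565381 ,  0.00339582],
       [-0.44619618, -0.51640754, -0.73091191],
       [ 0.48162514,  0.54980085, -0.68246337]]), 't': array([-429.10318498,  323.3829455 ,  685.97299429])}
```

View pics/scene1.png

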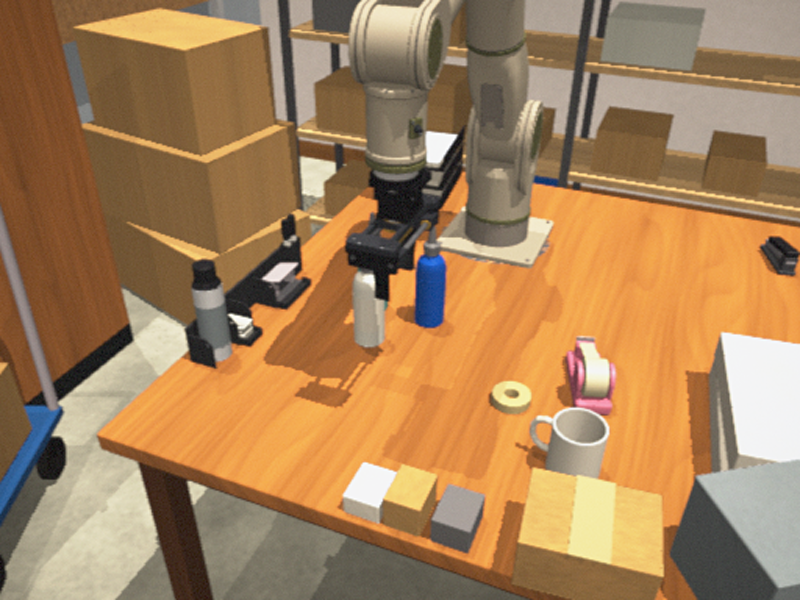

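View pics/side1.png

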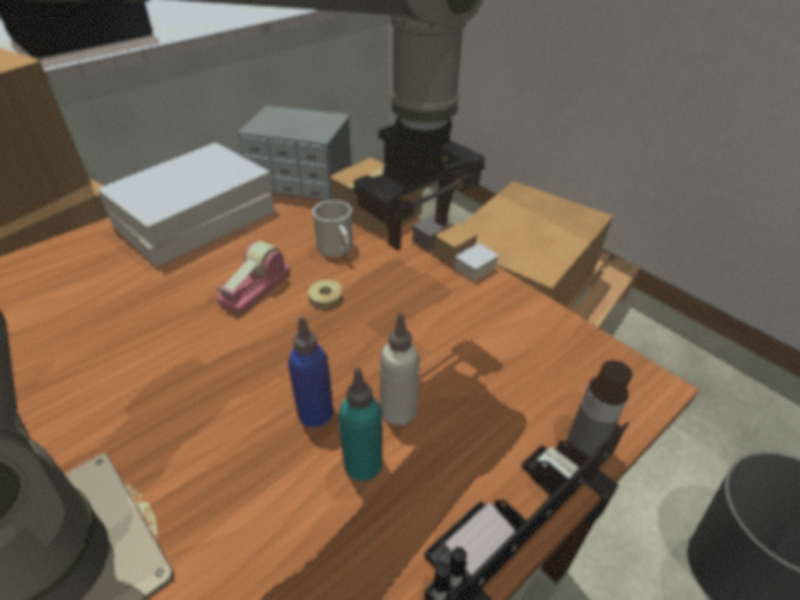

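The side view has three bottle-shaped things: blue (312,385), turquoise (361,435) and white (400,375). Only the white one, also at (368,310) in the scene view, fits the plain white glue bottle. The organiser runs from (625,430) to (440,590). The empty stall is the gap at about (520,510), between the punch tray and the clip tray. I'll confirm this in a crop.

Run:
```python
import cv2
s=cv2.imread("pics/side_raw.png")[190:384,180:420]
cv2.imwrite("pics/sc.png",cv2.resize(s,None,fx=3.09,fy=3.09,interpolation=cv2.INTER_CUBIC)) 
s=cv2.imread("pics/scene_raw.png")[130:250,110:290]
cv2.imwrite("pics/cc.png",cv2.resize(s,None,fx=4.4,fy=4.4,interpolation=cv2.INTER_CUBIC))
```

```text
(no output)
```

View pics/sc.png

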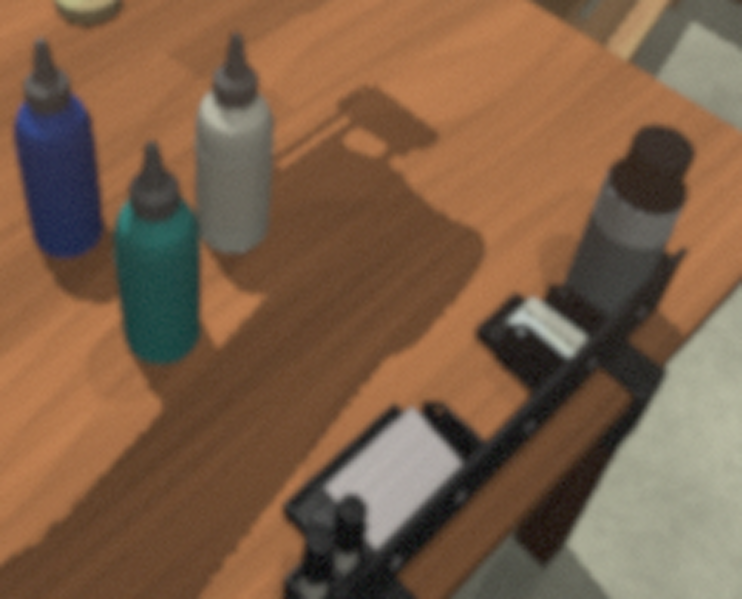

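View pics/cc.png

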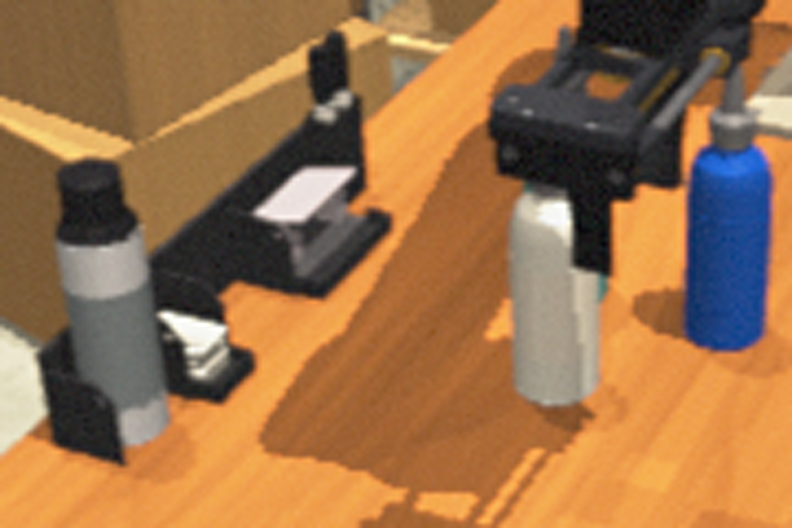

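```bash
cat > h.py <<'E'
import numpy as np
from station import eyes
C={n:eyes.calibration(n) for n in("scene","side")}
OFF={"side":(180,190,3.09),"scene":(110,130,4.4)}
def proj(n,X):
    c=C[n];p=np.atleast_2d(X)@c["R"].T+c["t"];return np.c_[c["fx"]*p[:,0]/p[:,2]+c["cx"],c["fy"]*p[:,1]/p[:,2]+c["cy"]]
def full(n,u,v): a=OFF[n];return a[0]+(u+.5)/a[2]-.5,a[1]+(v+.5)/a[2]-.5
def ray(n,u,v,z,crop=True):
    if crop:u,v=full(n,u,v)
    c=C[n];d=c["R"].T@[(u-c["cx"])/c["fx"],(v-c["cy"])/c["fy"],1];o=-c["R"].T@c["t"];return np.round((o+d*(z-o[2])/d[2])[:2],1)
E
python3 - <<'E'
from h import *
from scipy.optimize import least_squares
a=np.linspace(0,2*np.pi,90)
def base(p,r): return np.c_[p[0]+r*np.cos(a),p[1]+r*np.sin(a),0*a]
def fit(r,obs,x0):
    def f(p):
        o=[]
        for n,u0,u1,v in obs:
            q=proj(n,base(p,r)); 
            L=full(n,u0 or 0,v)
            o.append(q[:,1].max()-L[1])
            if u0: o.append((q[:,0].min()+q[:,0].max())/2-(full(n,u0,v)[0]+full(n,u1,v)[0])/2)
        return o
    s=least_squares(f,x0);return s.x.round(1),s.fun.round(2)
print("bottle side",fit(29,[("side",199,271,252)],[600,0]))
print("bottle scene",fit(29,[("scene",512,600,404)],[600,0]))
print("tip side z210",ray("side",236,36,210))
print("can scene",fit(26,[("scene",84,170,444)],[700,-300]))
for z in(0,10):
    print(z,"punch tray far front",ray("scene",322,296,z),"clip tray near?",ray("scene",252,368,z),"clip tray far front",ray("scene",208,400,z),"punch near front",ray("scene",390,228,z))
print("end plate foot scene",ray("scene",124,463,0))
for z in(10,20):
  print(z,"side clip far-front",ray("side",520,297,z),"near-front",ray("side",480,330,z),"punch near-front",ray("side",288,508,z),"punch far-front",ray("side",405,405,z))
print("plate top",ray("side",685,250,70),ray("side",570,360,70),ray("side",480,452,70),ray("side",400,530,70))
print("cheeks side z60", ray("side",555,290,60),ray("side",432,405,60),"scene",ray("scene",215,300,60),ray("scene",250,222,60))
E
```

```text
bottle side (array([ 497.5, -104.8]), array([0., 0.]))
bottle scene (array([ 494.2, -103.2]), array([ 0., -0.]))
tip side z210 [ 493.  -106.1]
can scene (array([ 645.4, -341.6]), array([0., 0.]))
0 punch tray far front [ 468.3 -297.7] clip tray near? [ 563.8 -297.2] clip tray far front [ 606.5 -304.8] punch near front [ 367.5 -296.9]
10 punch tray far front [ 481.1 -289.5] clip tray near? [ 575.5 -289. ] clip tray far front [ 617.7 -296.5] punch near front [ 381.6 -288.7]
end plate foot scene [ 684.6 -317.3]
10 side clip far-front [ 607.7 -301.4] near-front [ 563.  -299.5] punch near-front [ 367.9 -300.8] punch far-front [ 477.7 -302.8]
20 side clip far-front [ 600.9 -304.1] near-front [ 556.9 -302.3] punch near-front [ 364.6 -303.5] punch far-front [ 472.8 -305.5]
plate top [ 687.2 -370.7] [ 553.2 -368.6] [ 459.9 -369.5] [ 388.2 -368.8]
cheeks side z60 [ 597.  -327.6] [ 466.3 -327.7] scene [ 577.2 -310.4] [ 483.6 -340.8]
```

White confirmed as the target: the bottle stands at about (496,-104) and the stall's centre line is at x≈516. Before planning the push I need the gripper body's shape, because the bottle is taller than the fingers.

Run:
```python
import cv2,numpy as np
from station import eyes
a=cv2.imread("pics/scene_raw.png")[95:200,205:305]
b=cv2.imread("pics/side_raw.png")[60:165,215:320]
w=eyes.capture("wrist")[...,::-1];cv2.imwrite("pics/wrist_raw.png",w)
r=lambda i:cv2.resize(i,(400,400),interpolation=cv2.INTER_CUBIC)
cv2.imwrite("pics/g.png",np.hstack([r(a),r(b)]))
c=eyes.calibration("wrist");print(c)
```

```text
{'fx': 345.5911827890261, 'fy': 345.5911827890261, 'cx': 258.5143684932022, 'cy': 192.3993852050788, 'hand_eye': array([[ 1.02958265e-04, -9.69840131e-01, -2.43741893e-01,
         6.71421076e+01],
       [ 9.99999902e-01, -5.21448179e-06,  4.43155121e-04,
         5.25092629e-01],
       [-4.31060608e-04, -2.43741915e-01,  9.69840035e-01,
        -1.62520970e+02],
       [ 0.00000000e+00,  0.00000000e+00,  0.00000000e+00,
         1.00000000e+00]])}
```

View pics/g.png

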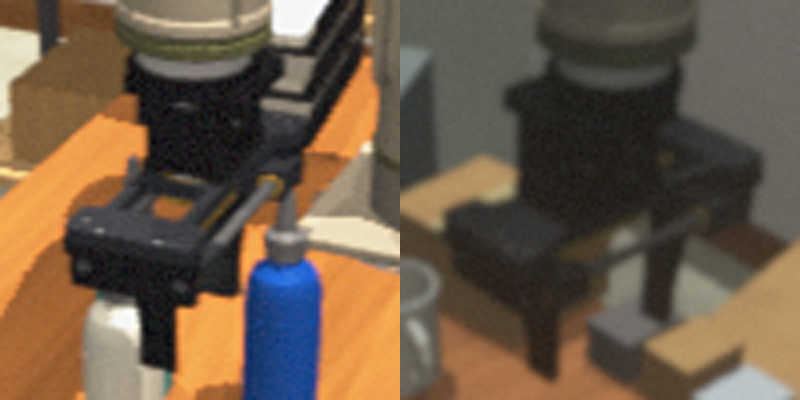

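View pics/wrist_raw.png

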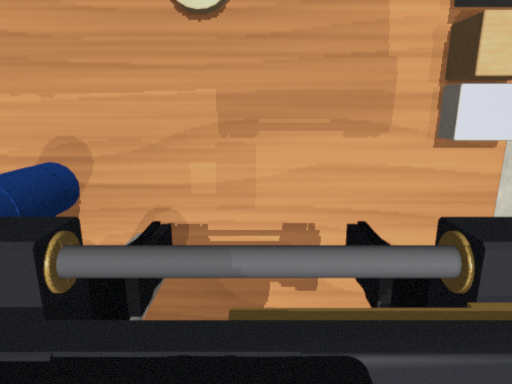

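The gripper body sits only 70 mm above the tips, so with the tool vertical it would hit the 210 mm bottle. The tool has to lean about 25° or more. The drive only turns about tool z, so I'll test whether driving out of reach high up on the -y side (wrist limit) leaves a lean that then persists.

Request:
{"op": "drive_tool", "data": {"deltas": [0,0,-50,0,1,0,0,-50,0,1,0,0,-50,0,1,0,0,-50,0,1,-40,-28,0,0,1,-40,-28,0,0,1,-40,-28,0,0,1,-40,-28,0,0,1,-40,-28,0,0,1,-40,-28,0,0,1,-40,-28,0,0,1,-40,-28,0,0,1,-40,-28,0,0,1,-40,-28,0,0,1]}}

```text
time: 1.55
tool_pos: [343.5, -401.3, 422.6]
ee_rot: [3.141, 0.0, 1.571]
contact_force: [1.5, -0.3, -0.2]
grip_width: 87.2
grip_force: 0.0
```

Request:
{"op": "drive_tool", "data": {"deltas": [-15,-44,0,0,1,-15,-44,0,0,1,-15,-44,0,0,1,-15,-44,0,0,1,-15,-44,0,0,1,-15,-44,0,0,1,-15,-44,0,0,1,-15,-44,0,0,1,0,0,0,0,1]}}

```text
time: 2.45
tool_pos: [-14.1, -520.4, 422.7]
ee_rot: [-3.14, 0.001, 1.561]
contact_force: [0.3, 0.2, -0.5]
grip_width: 87.2
grip_force: 0.0
```

```bash
python3 -c "
from station import get_state
s=get_state();print(s['time'],s['tool_pos'],s['ee_rot'],s['joint_pos'],s['contact_force'])"
```

```text
2.45 [ -14.05226733 -520.41838862  422.65440941] [-3.13979731e+00  6.66896747e-04  1.56107181e+00] [ 0.88065915  0.05992749  0.67538442  1.38538696 -0.03598293  1.70870264
  1.54047056] [ 0.33640065  0.15974831 -0.49646445]
```

Request:
{"op": "drive_tool", "data": {"deltas": [0,0,-50,0,1,0,0,-50,0,1,0,0,-50,0,1,0,0,-50,0,1,0,0,-50,0,1,0,0,0,0,1]}}

```text
time: 3.05
tool_pos: [-7.8, -509.4, 616.2]
ee_rot: [3.141, 0.08, 1.57]
contact_force: [-0.4, -0.0, -0.0]
grip_width: 87.4
grip_force: 0.0
```

```bash
python3 -c "
from station import get_state
s=get_state();print(s['time'],s['tool_pos'],s['ee_rot'],s['joint_pos'],s['contact_force'])"
```

```text
3.05 [  -7.82538177 -509.38085488  616.2186689 ] [3.14083664 0.0797284  1.56978126] [ 1.01309186  0.1530654   0.62537332  0.876476   -0.10724598  2.0584069
  1.57416491] [-0.41731982 -0.01860107 -0.04061242]
```

A lean of 0.08 rad towards -y appeared at the joint-6 limit. I'll build it up further, then check that it survives.

Request:
{"op": "drive_tool", "data": {"deltas": [0,0,-50,0,1,0,0,-50,0,1,0,0,-50,0,1,0,0,-50,0,1,0,0,0,0,1]}}

```text
time: 3.55
tool_pos: [-4.4, -481.2, 679.1]
ee_rot: [-3.14, 0.213, 1.575]
contact_force: [1.0, -0.5, -0.6]
grip_width: 86.8
grip_force: 0.0
```

Request:
{"op": "drive_tool", "data": {"deltas": [0,0,50,0,1,0,0,50,0,1,0,0,50,0,1,0,0,50,0,1,0,0,0,0,1]}}

```text
time: 4.05
tool_pos: [-7.2, -518.7, 482.7]
ee_rot: [-3.137, 0.199, 1.571]
contact_force: [1.1, 1.1, 1.4]
grip_width: 86.8
grip_force: 0.0
```

The lean persists (0.20). I'll build it up to about 0.5.

Request:
{"op": "drive_tool", "data": {"deltas": [-10,0,-50,0,1,-10,0,-50,0,1,-10,0,-50,0,1,-10,0,-50,0,1,-10,0,-50,0,1,-10,0,-50,0,1,-10,0,-50,0,1,-10,0,-50,0,1,-10,0,-50,0,1,-10,0,-50,0,1,0,0,0,0,1]}}

```text
time: 5.15
tool_pos: [-3.9, -486.1, 761.4]
ee_rot: [-3.136, 0.397, 1.567]
contact_force: [-0.3, 0.0, 0.4]
grip_width: 87.0
grip_force: 0.0
```

Request:
{"op": "drive_tool", "data": {"deltas": [-20,0,-45,0,1,-20,0,-45,0,1,-20,0,-45,0,1,-20,0,-45,0,1,-20,0,-45,0,1,0,0,0,0,1]}}

```text
time: 5.75
tool_pos: [-4.2, -465.9, 843.3]
ee_rot: [-3.136, 0.583, 1.566]
contact_force: [-0.9, -0.9, 0.6]
grip_width: 87.6
grip_force: 0.0
```

The lean is 0.58 rad. Next I'll locate the neighbouring bottles and the tape roll to plan the approach.

Run:
```python
from h import *
print("blue top",ray("side",41,40,210),"turq",ray("side",151,143,210),"white",ray("side",236,36,210))
print("blue base front scene",ray("scene",726,348,0),"tape",ray("scene",327,254,10,False),"tape side",ray("side",208,188,10,False))
```

```text
blue top [392. -24.] turq [ 391.1 -142.8] white [ 493.  -106.1]
blue base front scene [415.9 -10.1] tape [570.  192.9] tape side [565.4 188.2]
```

Request:
{"op": "drive_tool", "data": {"deltas": [27,0,42,0,-0.3,27,0,42,0,-0.3,27,0,42,0,-0.3,27,0,42,0,-0.3,27,0,42,0,-0.3,27,0,42,0,-0.3,0,43,0,0,-0.3,0,43,0,0,-0.3,0,43,0,0,-0.3,0,43,0,0,-0.3,0,43,0,0,-0.3,0,43,0,0,-0.3,0,43,0,0,-0.3]}}

```text
time: 7.05
tool_pos: [292.4, -461.3, 627.6]
ee_rot: [3.091, 0.519, 1.51]
contact_force: [0.1, 0.1, 0.4]
grip_width: 30.6
grip_force: 0.0
```

Request:
{"op": "drive_tool", "data": {"deltas": [33,19,-22,0,-0.3,33,19,-22,0,-0.3,33,19,-22,0,-0.3,33,19,-22,0,-0.3,33,19,-22,0,-0.3,33,19,-22,0,-0.3,33,19,-22,0,-0.3,33,19,-22,0,-0.3,33,19,-22,0,-0.3,33,19,-22,0,-0.3,0,0,0,0,-0.3]}}

```text
time: 8.15
tool_pos: [449.8, -175.4, 647.2]
ee_rot: [3.102, 0.514, 1.52]
contact_force: [0.1, 0.3, -0.8]
grip_width: 30.5
grip_force: 0.0
```

```bash
python3 -c "
from station import get_state,eyes
import cv2,numpy as np
s=get_state();print(s['time'],s['tool_pos'],s['ee_rot'],s['joint_pos'].round(2),s['contact_force'])
w=eyes.capture('wrist')[...,::-1];a=eyes.capture('scene')[...,::-1]
cv2.imwrite('pics/w2.png',cv2.resize(np.hstack([w,a]),(800,300)))"
```

```text
8.15 [ 449.79807621 -175.41047489  647.18090719] [3.10220397 0.51370223 1.51974511] [-0.31  0.03  0.22  1.01  0.58  2.05  0.16] [ 0.10388954  0.31847681 -0.75481875]
```

View pics/w2.png

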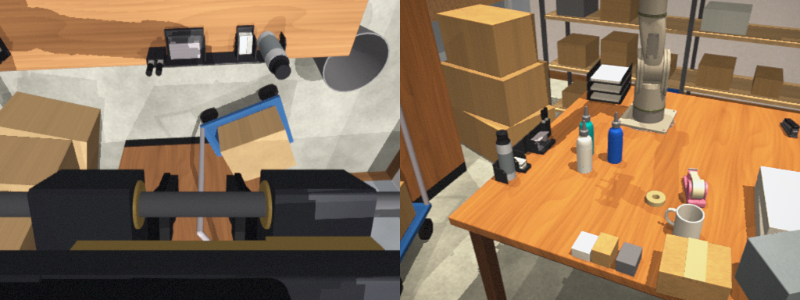

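The body is 190 mm wide (rods stay at full length), so I need TCP x≥521 to clear the blue and turquoise bottles, and more lean for clearance. I'll go back and add lean, then come down away from the joint-6 limit.

Request:
{"op": "drive_tool", "data": {"deltas": [-25,-38,5,0,-0.3,-25,-38,5,0,-0.3,-25,-38,5,0,-0.3,-25,-38,5,0,-0.3,-25,-38,5,0,-0.3,-25,-38,5,0,-0.3,-25,-38,5,0,-0.3,-25,-38,5,0,-0.3,-25,-38,5,0,-0.3,-25,-38,5,0,-0.3,-25,-38,5,0,-0.3,-25,-38,5,0,-0.3,0,0,0,0,-0.3]}}

```text
time: 9.55
tool_pos: [-30.2, -452.2, 728.0]
ee_rot: [3.088, 0.516, 1.497]
contact_force: [0.1, 0.8, -1.2]
grip_width: 30.5
grip_force: 0.0
```

Request:
{"op": "drive_tool", "data": {"deltas": [-22,0,-44,0,-0.3,-22,0,-44,0,-0.3,-22,0,-44,0,-0.3,-22,0,-44,0,-0.3,-22,0,-44,0,-0.3,-22,0,-44,0,-0.3,-22,0,-44,0,-0.3,0,0,0,0,-0.3]}}

```text
time: 10.35
tool_pos: [-21.0, -395.2, 830.0]
ee_rot: [3.105, 0.57, 1.491]
contact_force: [-0.3, -0.1, -0.7]
grip_width: 30.7
grip_force: 0.0
```

Request:
{"op": "drive_tool", "data": {"deltas": [-40,0,-30,0,-0.3,-40,0,-30,0,-0.3,-40,0,-30,0,-0.3,-40,0,-30,0,-0.3,-40,0,-30,0,-0.3,-40,0,-30,0,-0.3,0,0,0,0,-0.3]}}

```text
time: 11.05
tool_pos: [-21.0, -432.8, 873.1]
ee_rot: [3.104, 0.654, 1.495]
contact_force: [1.8, -0.5, -0.2]
grip_width: 30.7
grip_force: 0.0
```

Request:
{"op": "drive_tool", "data": {"deltas": [-40,0,-30,0,-0.3,-40,0,-30,0,-0.3,-40,0,-30,0,-0.3,-40,0,-30,0,-0.3,-40,0,-30,0,-0.3,-40,0,-30,0,-0.3,0,0,0,0,-0.3]}}

```text
time: 11.75
tool_pos: [-37.4, -461.4, 922.7]
ee_rot: [3.069, 0.785, 1.466]
contact_force: [-0.8, 0.8, -0.0]
grip_width: 30.1
grip_force: 0.0
```

Request:
{"op": "drive_tool", "data": {"deltas": [24,0,32,0,-0.3,24,0,32,0,-0.3,24,0,32,0,-0.3,24,0,32,0,-0.3,24,0,32,0,-0.3,24,0,32,0,-0.3,24,0,32,0,-0.3,24,0,32,0,-0.3,24,0,32,0,-0.3,24,0,32,0,-0.3,0,0,0,0,-0.3]}}

```text
time: 12.85
tool_pos: [-13.5, -470.7, 663.6]
ee_rot: [2.904, 0.729, 1.308]
contact_force: [-0.5, -0.8, 1.0]
grip_width: 30.5
grip_force: 0.0
```

Request:
{"op": "drive_tool", "data": {"deltas": [5,42,5,0,-0.3,5,42,5,0,-0.3,5,42,5,0,-0.3,5,42,5,0,-0.3,5,42,5,0,-0.3,5,42,5,0,-0.3,5,42,5,0,-0.3,5,42,5,0,-0.3,0,0,0,0,-0.3]}}

```text
time: 13.75
tool_pos: [333.0, -501.7, 673.6]
ee_rot: [2.893, 0.731, 1.312]
contact_force: [-0.8, -0.2, -1.4]
grip_width: 30.0
grip_force: 0.0
```

```bash
python3 -c "
from station import get_state
s=get_state();print(s['time'],s['tool_pos'],s['ee_rot'],s['joint_pos'].round(2))"
```

```text
13.75 [ 332.95618133 -501.68659958  673.636448  ] [2.89335061 0.73094172 1.31222078] [ 0.95 -0.07 -0.33  1.17  0.52  1.49  0.56]
```

```bash
cat > m.py <<'E'
import numpy as np,sys
from scipy.spatial.transform import Rotation as Ro
from station import get_state
s=get_state();R=Ro.from_euler('xyz',s['ee_rot']).as_matrix();p=s['tool_pos']
print('t',s['time'],'p',p.round(1),'F',s['contact_force'].round(1),'q',s['joint_pos'].round(2))
print(R.round(3))
# roll about tool z making tool y horizontal
print('roll to level y',round(float(np.arctan2(-R[2,1],-R[2,0])),3))
for a in sys.argv[1:]:
    t=np.array(eval(a),float); d=R.T@(t-p); print(a,'delta tool',d.round(1)); p=t
E
python3 m.py 530,20,400 530,20,100
```

```text
t 13.75 p [ 333.  -501.7  673.6] F [-0.8 -0.2 -1.4] q [ 0.95 -0.07 -0.33  1.17  0.52  1.49  0.56]
[[ 0.19   0.979  0.072]
 [ 0.72  -0.089 -0.688]
 [-0.668  0.183 -0.722]]
roll to level y -0.267
530,20,400 delta tool [ 595.7   96.3 -147.5]
530,20,100 delta tool [200.3 -54.9 216.5]
```

The tool axis now leans about 4° towards +x, which costs clearance on the near side. I'll correct that from an azimuth beyond -90°, then descend slowly.

Request:
{"op": "drive_tool", "data": {"deltas": [-13,-38,-12,-0.02,-0.1,-13,-38,-12,-0.02,-0.1,-13,-38,-12,-0.02,-0.1,-13,-38,-12,-0.02,-0.1,-13,-38,-12,-0.02,-0.1,-13,-38,-12,-0.02,-0.1,-13,-38,-12,-0.02,-0.1,-13,-38,-12,-0.02,-0.1,-13,-38,-12,-0.02,-0.1,-13,-38,-12,-0.02,-0.1,-13,-38,-12,-0.02,-0.1,-13,-38,-12,-0.02,-0.1,-13,-38,-12,-0.02,-0.1,0,0,0,0,-0.1]}}

```text
time: 15.15
tool_pos: [-164.6, -509.3, 835.0]
ee_rot: [3.084, 0.755, 1.596]
contact_force: [-0.5, -0.4, -0.1]
grip_width: 39.2
grip_force: 0.0
```

```bash
python3 m.py
```

```text
t 15.15 p [-164.6 -509.3  835. ] F [-0.5 -0.4 -0.1] q [ 1.18  0.03  0.95  0.65 -0.47  1.8   1.9 ]
[[-0.018  0.997  0.074]
 [ 0.728  0.064 -0.683]
 [-0.685  0.042 -0.727]]
roll to level y -0.061
```

Now a few rows up and outward to add radial lean (towards -x,-y).

Request:
{"op": "drive_tool", "data": {"deltas": [-40,0,-30,-0.01,-0.1,-40,0,-30,-0.01,-0.1,-40,0,-30,-0.01,-0.1,-40,0,-30,-0.01,-0.1,0,0,0,0,-0.1]}}

```text
time: 15.65
tool_pos: [-159.5, -497.5, 920.2]
ee_rot: [3.044, 0.865, 1.527]
contact_force: [-0.6, 0.1, 0.3]
grip_width: 38.9
grip_force: 0.0
```

```bash
python3 m.py
```

```text
t 15.65 p [-159.5 -497.5  920.2] F [-0.6  0.1  0.3] q [ 1.81  0.25  0.98  0.21 -1.17  1.96  1.8 ]
[[ 0.028  0.998  0.064]
 [ 0.648  0.03  -0.761]
 [-0.761  0.063 -0.645]]
roll to level y -0.082
```

Request:
{"op": "drive_tool", "data": {"deltas": [23,13,20,0,1,23,13,20,0,1,23,13,20,0,1,23,13,20,0,1,23,13,20,0,1,23,13,20,0,1,23,13,20,0,1,23,13,20,0,1,23,13,20,0,1,23,13,20,0,1,0,0,0,0,1]}}

```text
time: 16.75
tool_pos: [-39.4, -486.6, 764.2]
ee_rot: [2.94, 0.885, 1.411]
contact_force: [0.2, 0.1, 0.3]
grip_width: 87.0
grip_force: 0.0
```

```bash
python3 m.py 300,-400,560 530,-100,450
```

```text
t 16.75 p [ -39.4 -486.6  764.2] F [0.2 0.1 0.3] q [ 1.12 -0.43  0.23  1.28  0.17  1.38  1.36]
[[ 0.101  0.992  0.077]
 [ 0.625 -0.003 -0.781]
 [-0.774  0.127 -0.62 ]]
roll to level y -0.163
300,-400,560 delta tool [246.3 310.5  85.4]
530,-100,450 delta tool [ 295.8  213.4 -148.1]
```

Request:
{"op": "drive_tool", "data": {"deltas": [25,31,8,0,1,25,31,8,0,1,25,31,8,0,1,25,31,8,0,1,25,31,8,0,1,25,31,8,0,1,25,31,8,0,1,25,31,8,0,1,25,31,8,0,1,25,31,8,0,1,0,0,0,-0.08,1,0,0,0,-0.08,1]}}

```text
time: 17.95
tool_pos: [282.9, -411.5, 593.1]
ee_rot: [3.139, 0.9, 1.665]
contact_force: [-0.3, -0.3, 0.6]
grip_width: 87.2
grip_force: 0.0
```

```bash
python3 m.py 535,-20,480 535,-20,280
```

```text
t 17.95 p [ 282.9 -411.5  593.1] F [-0.3 -0.3  0.6] q [ 1.09 -0.44 -0.44  1.67  0.47  1.25  0.72]
[[-0.058  0.995  0.076]
 [ 0.619  0.096 -0.78 ]
 [-0.783  0.001 -0.622]]
roll to level y -0.002
535,-20,480 delta tool [ 316.2  288.2 -215.9]
535,-20,280 delta tool [156.7  -0.3 124.3]
```

Request:
{"op": "drive_tool", "data": {"deltas": [29,26,-20,0,1,29,26,-20,0,1,29,26,-20,0,1,29,26,-20,0,1,29,26,-20,0,1,29,26,-20,0,1,29,26,-20,0,1,29,26,-20,0,1,29,26,-20,0,1,29,26,-20,0,1,29,26,-20,0,1,0,0,0,0,1]}}

```text
time: 19.15
tool_pos: [481.5, -48.7, 498.8]
ee_rot: [3.08, 0.887, 1.647]
contact_force: [0.1, -0.1, -0.1]
grip_width: 86.9
grip_force: 0.0
```

```bash
python3 m.py 540,-20,280 540,-20,100
```

```text
t 19.15 p [481.5 -48.7 498.8] F [ 0.1 -0.1 -0.1] q [ 1.46 -0.5  -1.47  1.49  0.38  1.57  0.1 ]
[[-0.048  0.992  0.12 ]
 [ 0.63   0.123 -0.767]
 [-0.775  0.039 -0.631]]
roll to level y -0.05
540,-20,280 delta tool [184.9  53.  123. ]
540,-20,100 delta tool [139.5  -7.  113.5]
```

Request:
{"op": "drive_tool", "data": {"deltas": [20,10,13,0,1,20,10,13,0,1,20,10,13,0,1,20,10,13,0,1,20,10,13,0,1,20,5,13,0,1,20,5,13,0,1,20,5,13,0,1,0,0,0,0,1]}}

```text
time: 20.05
tool_pos: [472.4, -55.2, 335.6]
ee_rot: [3.013, 0.848, 1.656]
contact_force: [-0.8, 0.5, 0.6]
grip_width: 86.8
grip_force: 0.0
```

```bash
python3 m.py 540,-20,100
```

```text
t 20.05 p [472.4 -55.2 335.6] F [-0.8  0.5  0.6] q [ 1.3  -0.5  -1.47  1.85  0.37  1.28 -0.13]
[[-0.056  0.98   0.192]
 [ 0.659  0.181 -0.73 ]
 [-0.75   0.085 -0.656]]
roll to level y -0.113
540,-20,100 delta tool [196.   52.5 141.9]
```

Joints 2 and 3 are at their limits because the elbow is on the wrong branch. I'll extend out towards -y to bring joint 2 positive, then swing around at a large radius.

Request:
{"op": "drive_tool", "data": {"deltas": [-34,-19,22,0,1,-34,-19,22,0,1,-34,-19,22,0,1,-34,-19,22,0,1,-34,-19,22,0,1,-34,-19,22,0,1,-34,-19,22,0,1,-34,-19,22,0,1,-34,-19,22,0,1,-34,-19,22,0,1,-34,-19,22,0,1,-34,-19,22,0,1,-34,-19,22,0,1,-34,-19,22,0,1,-34,-19,22,0,1]}}

```text
time: 21.55
tool_pos: [281.2, -686.6, 475.5]
ee_rot: [3.016, 0.846, 1.656]
contact_force: [1.1, 0.0, 1.0]
grip_width: 86.8
grip_force: 0.0
```

```bash
python3 m.py 200,-800,550 500,-650,480
```

```text
t 21.55 p [ 281.2 -686.6  475.5] F [1.1 0.  1. ] q [ 1.18 -0.02 -0.16  1.59  0.33  0.77  1.01]
[[-0.056  0.981  0.188]
 [ 0.66   0.178 -0.73 ]
 [-0.749  0.083 -0.658]]
roll to level y -0.11
200,-800,550 delta tool [-126.1  -93.6   18.5]
500,-650,480 delta tool [134.6 315.   -7.1]
```

The elbow is back in a good branch. Now I'll swing round at a large radius.

Request:
{"op": "drive_tool", "data": {"deltas": [14,40,-3,0,1,14,40,-3,0,1,14,40,-3,0,1,14,40,-3,0,1,14,40,-3,0,1,14,40,-3,0,1,14,40,-3,0,1,14,40,-3,0,1,14,40,-3,0,1,0,0,0,0,1]}}

```text
time: 22.55
tool_pos: [630.0, -512.9, 427.3]
ee_rot: [3.011, 0.842, 1.66]
contact_force: [-0.6, 1.0, -0.3]
grip_width: 86.9
grip_force: 0.0
```

```bash
python3 m.py 680,-300,430 640,-40,400
```

```text
t 22.55 p [ 630.  -512.9  427.3] F [-0.6  1.  -0.3] q [ 0.7   0.32 -0.45  1.32  0.93  1.15  0.22]
[[-0.059  0.979  0.196]
 [ 0.663  0.185 -0.725]
 [-0.746  0.087 -0.66 ]]
roll to level y -0.116
680,-300,430 delta tool [ 136.3   88.6 -146.4]
640,-40,400 delta tool [ 197.2    6.4 -176.6]
```

Request:
{"op": "drive_tool", "data": {"deltas": [27,10,-29,0,1,27,10,-29,0,1,27,10,-29,0,1,27,10,-29,0,1,27,10,-29,0,1,28,1,-25,0,1,28,1,-25,0,1,28,1,-25,0,1,28,1,-25,0,1,28,1,-25,0,1,28,1,-25,0,1,28,1,-25,0,1,0,0,0,0,1]}}

```text
time: 23.85
tool_pos: [602.4, -49.9, 398.9]
ee_rot: [3.007, 0.843, 1.656]
contact_force: [0.2, 0.5, 0.1]
grip_width: 86.8
grip_force: 0.0
```

```bash
python3 m.py 555,-20,250 555,-20,60
```

```text
t 23.85 p [602.4 -49.9 398.9] F [0.2 0.5 0.1] q [ 0.15  0.26 -0.72  1.49  0.98  1.72 -0.41]
[[-0.056  0.979  0.197]
 [ 0.663  0.184 -0.725]
 [-0.746  0.09  -0.66 ]]
roll to level y -0.12
555,-20,250 delta tool [133.7 -54.2  67.2]
555,-20,60 delta tool [141.8 -17.  125.3]
```

```bash
cat > c.py <<'E'
import numpy as np
from scipy.spatial.transform import Rotation as Ro
from station import get_state
s=get_state();R0=Ro.from_euler('xyz',s['ee_rot']).as_matrix()
g=np.stack(np.meshgrid(np.linspace(-37.5,37.5,9),np.linspace(-95,95,39),np.linspace(-125,-70,8)),-1).reshape(-1,3)
B=[(394,-24),(393,-143)]
for al in(-.3,-.12,0,.15,.3,.45):
    R=R0@Ro.from_euler('z',al).as_matrix();P=g@R.T
    c=lambda y:(R@[-9.5,y,0]).round(1)
    low=min((R@[9.5,y,0])[2] for y in(-58,58))
    print('roll',al,'ydir',R[:,1].round(2),'nearcorner in/out',c(-43.5)[:3],c(-58.5)[:3],'far in',c(43.5)[:3],'lowest',round(low,1))
    out=[]
    for T in range(-60,-310,-30):
        need=-999
        for b in B:
            Q=P+[0,T,15]; dy=Q[:,1]-b[1]; r=np.where(Q[:,2]<125,29,np.where(Q[:,2]<152,24,16)); m=(abs(dy)<r)&(Q[:,2]<212)
            if m.any(): need=max(need,(b[0]+np.sqrt(r[m]**2-dy[m]**2)-P[m,0]).max())
        out.append(int(need))
    print('   needed TCP x at T=-60,-90..:',out)
E
python3 c.py
```

```text
roll -0.3 ydir [ 0.92  0.37 -0.13] nearcorner in/out [-36.7 -21.7  12.9] [-50.5 -27.3  14.9] far in [43.2 10.7  1.2] lowest -14.9
   needed TCP x at T=-60,-90..: [537, 545, 540, 522, 536, 544, 538, 471, 397]
roll -0.12 ydir [ 0.97  0.26 -0.  ] nearcorner in/out [-40.3 -17.4   7.2] [-54.8 -21.4   7.2] far in [43.6  5.4  7.1] lowest -7.2
   needed TCP x at T=-60,-90..: [532, 540, 545, 523, 531, 539, 543, 488, 378]
roll 0 ydir [0.98 0.18 0.09] nearcorner in/out [-42.  -14.3   3.2] [-56.7 -17.1   1.8] far in [43.1  1.7 11. ] lowest -12.3
   needed TCP x at T=-60,-90..: [536, 540, 542, 527, 535, 539, 541, 515, 356]
roll 0.15 ydir [0.98 0.08 0.2 ] nearcorner in/out [-43.3 -10.1  -1.8] [-58.  -11.3  -4.8] far in [41.6 -2.9 15.6] lowest -18.5
   needed TCP x at T=-60,-90..: [538, 542, 538, 531, 538, 541, 537, 529, -999]
roll 0.3 ydir [ 0.95 -0.02  0.31] nearcorner in/out [-43.6  -5.7  -6.8] [-57.9  -5.4 -11.4] far in [39.2 -7.4 19.8] lowest -24.3
   needed TCP x at T=-60,-90..: [539, 546, 538, 528, 538, 545, 537, 526, -999]
roll 0.45 ydir [ 0.91 -0.12  0.41] nearcorner in/out [-43.   -1.1 -11.6] [-56.6   0.7 -17.7] far in [ 35.8 -11.8  23.6] lowest -29.5
   needed TCP x at T=-60,-90..: [537, 545, 541, 524, 536, 544, 539, 523, -999]
```

Plan: roll +0.15 so the near fingertip face looks along (0.08,-1). With the gripper fully open, push with the near fingertip alone, TCP at x≈545 and z 25, so contact is at about z 21.

Request:
{"op": "drive_tool", "data": {"deltas": [0,0,0,0.15,1,22,-8,11,0,1,22,-8,11,0,1,22,-8,11,0,1,22,-8,11,0,1,22,-8,11,0,1,22,-8,11,0,1,0,0,0,0,1]}}

```text
time: 24.65
tool_pos: [579.8, -17.4, 247.5]
ee_rot: [2.853, 0.813, 1.436]
contact_force: [-0.1, 0.2, -0.1]
grip_width: 87.3
grip_force: 0.0
```

```bash
python3 m.py 550,-15,200 550,-15,25
```

```text
t 24.65 p [579.8 -17.4 247.5] F [-0.1  0.2 -0.1] q [ 0.08  0.36 -0.72  1.71  1.    1.61 -0.86]
[[ 0.092  0.978  0.189]
 [ 0.681  0.076 -0.728]
 [-0.726  0.196 -0.659]]
roll to level y -0.264
550,-15,200 delta tool [ 33.3 -38.3  23.9]
550,-15,25 delta tool [127.1 -34.3 115.4]
```

Request:
{"op": "drive_tool", "data": {"deltas": [33,-38,24,0,1,25,-7,23,0,1,25,-7,23,0,1,25,-7,23,0,1,25,-7,23,0,1,14,-4,12,0,1,0,0,0,0,1,0,0,0,0,1]}}

```text
time: 25.45
tool_pos: [554.2, -15.8, 50.6]
ee_rot: [2.846, 0.81, 1.429]
contact_force: [-0.3, 0.0, -0.1]
grip_width: 87.0
grip_force: 0.0
```

```bash
python3 m.py 545,-42,25; python3 -c "
from station import eyes
import cv2,numpy as np
a=eyes.capture('side')[...,::-1];b=eyes.capture('scene')[...,::-1]
cv2.imwrite('pics/s3.png',np.hstack([cv2.resize(a[150:384,150:450],(500,390),interpolation=2),cv2.resize(b[130:270,150:300],(300,280),interpolation=2)[:,:].repeat(1,0) if 0 else cv2.resize(b[120:260,160:268],(300,390),interpolation=2)]))"
```

```text
t 25.45 p [554.2 -15.8  50.6] F [-0.3  0.  -0.1] q [ 0.01  0.61 -0.66  1.88  1.14  1.45 -1.22]
[[ 0.098  0.977  0.19 ]
 [ 0.683  0.073 -0.727]
 [-0.724  0.201 -0.66 ]]
roll to level y -0.27
545,-42,25 delta tool [ -0.2 -16.1  34.2]
```

View pics/s3.png

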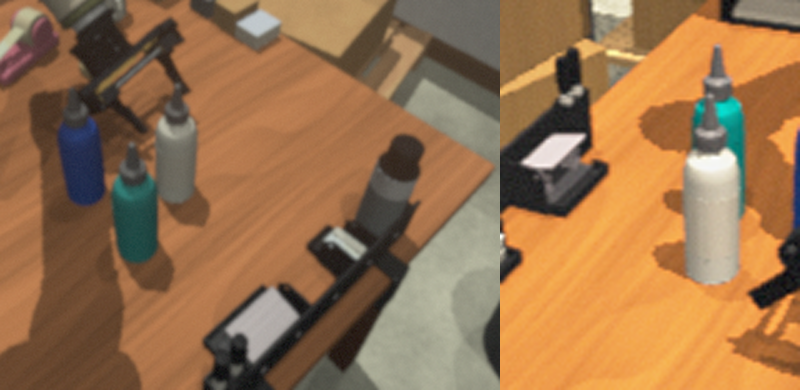

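The white bottle is untouched at (711,260) in the right half. The fingers are behind it and the body clears the blue bottle. Next I'll go down to pushing height.

Request:
{"op": "drive_tool", "data": {"deltas": [0,-4,12,0,1,0,-4,12,0,1,0,-4,10,0,1,0,0,0,0,1]}}

```text
time: 25.95
tool_pos: [546.0, -44.0, 22.8]
ee_rot: [2.852, 0.812, 1.43]
contact_force: [-0.5, -0.4, -0.0]
grip_width: 86.9
grip_force: 0.0
```

```bash
python3 m.py 548,-102,25; python3 m.py 546,-62,25 549,-102,25
```

```text
t 25.95 p [546.  -44.   22.8] F [-0.5 -0.4 -0. ] q [ 0.04  0.63 -0.63  1.93  1.18  1.4  -1.25]
[[ 0.096  0.978  0.185]
 [ 0.681  0.071 -0.729]
 [-0.726  0.196 -0.66 ]]
roll to level y -0.264
548,-102,25 delta tool [-40.9  -1.7  41.2]
t 25.95 p [546.  -44.   22.8] F [-0.5 -0.4 -0. ] q [ 0.04  0.63 -0.63  1.93  1.18  1.4  -1.25]
[[ 0.096  0.978  0.185]
 [ 0.681  0.071 -0.729]
 [-0.726  0.196 -0.66 ]]
roll to level y -0.264
546,-62,25 delta tool [-13.9  -0.8  11.7]
549,-102,25 delta tool [-27.    0.1  29.7]
```

Request:
{"op": "drive_tool", "data": {"deltas": [-5.5,0,4.5,0,1,-5.5,0,4.5,0,1,-2.7,0,3,0,1,-2.7,0,3,0,1,-2.7,0,3,0,1,-2.7,0,3,0,1,-2.7,0,3,0,1,-2.7,0,3,0,1,-2.7,0,3,0,1,-2.7,0,3,0,1,-2.7,0,3,0,1,0,0,0,0,1]}}

```text
time: 27.15
tool_pos: [550.4, -92.8, 25.8]
ee_rot: [2.849, 0.81, 1.429]
contact_force: [1.1, 0.8, 0.2]
grip_width: 86.8
grip_force: 0.5
```

```bash
cat > b.py <<'E'
from h import *
import cv2
# white bottle: colour blob in scene picture -> base fit; side too
def meas(n,seed,tag):
    im=eyes.capture(n);cv2.imwrite(f"pics/{tag}_{n}.png",im[...,::-1])
    hsv=cv2.cvtColor(im,cv2.COLOR_RGB2HSV)
    m=((hsv[...,1]<70)&(hsv[...,2]>80)).astype(np.uint8)
    k,l,st,ce=cv2.connectedComponentsWithStats(m)
    i=[j for j in range(1,k) if st[j,4]>200]
    return [(st[j].tolist(),ce[j].round().tolist()) for j in i if abs(ce[j]-seed).max()<45]
import sys
tag=sys.argv[1];X=np.array(eval(sys.argv[2])+(60,),float)
for n in("scene","side"):
    q=proj(n,X)[0];print(n,'pred',q.round(1),meas(n,q,tag))
E
python3 m.py; python3 b.py a 497,-125
```

```text
t 27.15 p [550.4 -92.8  25.8] F [1.1 0.8 0.2] q [ 0.11  0.59 -0.6   1.97  1.22  1.34 -1.21]
[[ 0.097  0.977  0.187]
 [ 0.682  0.071 -0.728]
 [-0.725  0.198 -0.66 ]]
roll to level y -0.267
scene pred [228.5 197.6] [([218, 152, 21, 68, 996], [228.0, 190.0])]
side pred [261.7 251.3] [([250, 218, 26, 61, 1210], [262.0, 250.0])]
```

```bash
cat > f.py <<'E'
from h import *
from scipy.optimize import least_squares
a=np.linspace(0,2*np.pi,90)
import sys
def fit(obs):
    def f(p):
        o=[]
        for n,(u,v,w,h,A) in obs:
            q=proj(n,np.c_[p[0]+29*np.cos(a),p[1]+29*np.sin(a),0*a])
            q2=proj(n,np.c_[p[0]+29*np.cos(a),p[1]+29*np.sin(a),0*a+120])
            o+=[q[:,1].max()-(v+h-.5), (min(q[:,0].min(),q2[:,0].min())+max(q[:,0].max(),q2[:,0].max()))/2-(u+w/2-.5)]
        return o
    s=least_squares(f,[500,-150]);return s.x.round(1),s.fun.round(1)
for arg in sys.argv[1:]: print(fit(eval(arg)))
E
python3 f.py "[('scene',(218,152,21,68,996))]" "[('side',(250,218,26,61,1210))]"
python3 - <<'E'
import cv2,numpy as np
im=cv2.imread('pics/scene_raw.png')
E
```

```text
(array([ 494., -127.]), array([0., 0.]))
(array([ 493.7, -129.1]), array([-0., -0.]))
```

The bottle is at (494,-129), near the face's outer edge. I'll back off, shift 10 mm towards -x and roll back 0.15, so the push drives it slightly to +x.

Request:
{"op": "drive_tool", "data": {"deltas": [8,1,-9,0,1,3.4,-11,2,0,1,0,0,0,-0.15,1,0,0,0,0,1]}}

```text
time: 27.65
tool_pos: [539.6, -79.4, 19.4]
ee_rot: [3.014, 0.842, 1.653]
contact_force: [0.4, -1.1, -0.5]
grip_width: 87.1
grip_force: 0.0
```

```bash
python3 m.py 541,-87,20 559,-187,20
```

```text
t 27.65 p [539.6 -79.4  19.4] F [ 0.4 -1.1 -0.5] q [ 0.1   0.6  -0.62  1.98  1.21  1.35 -1.09]
[[-0.055  0.981  0.188]
 [ 0.664  0.176 -0.727]
 [-0.746  0.085 -0.66 ]]
roll to level y -0.113
541,-87,20 delta tool [-5.6  0.1  5.4]
559,-187,20 delta tool [-67.3   0.   76.1]
```

Request:
{"op": "drive_tool", "data": {"deltas": [-2.8,0,2.8,0,1,-2.8,0,2.8,0,1,-3.4,0,3.8,0,1,-3.4,0,3.8,0,1,-3.4,0,3.8,0,1,-3.4,0,3.8,0,1,-3.4,0,3.8,0,1,-3.4,0,3.8,0,1,-3.4,0,3.8,0,1,-3.4,0,3.8,0,1,-3.4,0,3.8,0,1,-3.4,0,3.8,0,1,0,0,0,0,1]}}

```text
time: 28.95
tool_pos: [550.7, -138.8, 21.0]
ee_rot: [3.009, 0.842, 1.646]
contact_force: [0.1, -0.5, 0.2]
grip_width: 87.2
grip_force: 0.2
```

```bash
python3 m.py |head -1; python3 b.py b 503,-170
```

```text
t 28.95 p [ 550.7 -138.8   21. ] F [ 0.1 -0.5  0.2] q [ 0.18  0.58 -0.58  2.    1.27  1.27 -1.04]
scene pred [213.6 195.3] [([201, 149, 21, 67, 961], [211.0, 188.0]), ([167, 168, 26, 25, 312], [180.0, 178.0])]
side pred [277.  261.8] [([266, 230, 28, 63, 1279], [279.0, 263.0])]
```

```bash
python3 f.py "[('scene',(201,149,21,67,1))]" "[('side',(266,230,28,63,1))]"
```

```text
(array([ 495.4, -181.3]), array([-0., -0.]))
(array([ 496.7, -182. ]), array([0., 0.]))
```

```bash
sed -i 's/for al in.*/for al in(-.12,0,.15,.3):/; s/range(-60,-310,-30)/range(-130,-300,-10)/' c.py; python3 c.py | grep -v roll; ls pics | tail -3
```

```text
needed TCP x at T=-60,-90..: [540, 530, 522, 525, 528, 530, 533, 535, 538, 540, 543, 543, 538, 527, 491, 452, 414]
   needed TCP x at T=-60,-90..: [540, 536, 526, 529, 531, 534, 536, 537, 538, 538, 539, 540, 539, 534, 520, 464, 408]
   needed TCP x at T=-60,-90..: [536, 534, 530, 532, 534, 537, 539, 541, 540, 539, 538, 536, 535, 533, 528, 515, 392]
   needed TCP x at T=-60,-90..: [534, 530, 527, 532, 535, 537, 540, 542, 544, 543, 539, 536, 532, 529, 525, 520, 507]
side_raw.png
w2.png
wrist_raw.png
```

Request:
{"op": "drive_tool", "data": {"deltas": [5,-4.7,-6.2,0,1,-2.8,-5.2,2.4,0,1,-2.8,-5.2,2.4,0,1,-2.8,-4.7,2.5,0,1,-2.8,-4.7,2.5,0,1,0,0,0,0,1,-3.7,0.7,4.3,0,1,-3.7,0.7,4.3,0,1,-3.7,0.7,4.3,0,1,-3.7,0.7,4.3,0,1,0,0,0,0,1]}}

```text
time: 30.15
tool_pos: [534.4, -171.9, 21.0]
ee_rot: [3.009, 0.842, 1.645]
contact_force: [-0.4, 0.8, -0.4]
grip_width: 87.2
grip_force: 0.1
```

```bash
python3 m.py |head -1; python3 b.py c 500,-205
```

```text
t 30.15 p [ 534.4 -171.9   21. ] F [-0.4  0.8 -0.4] q [ 0.23  0.54 -0.57  2.06  1.29  1.22 -1.03]
scene pred [203.4 192.2] [([167, 143, 46, 72, 1319], [196.0, 184.0])]
side pred [287.1 272.2] [([276, 236, 30, 63, 1306], [290.0, 270.0])]
```

```bash
python3 f.py "[('side',(276,236,30,63,1))]" "[('scene',(192,143,21,72,1))]"
```

```text
(array([ 504.1, -209. ]), array([0., 0.]))
(array([ 501.3, -208. ]), array([0., 0.]))
```

Request:
{"op": "drive_tool", "data": {"deltas": [-3.7,0.7,4.3,0,1,-3.7,0.7,4.3,0,1,-3.7,0.7,4.3,0,1,-3.7,0.7,4.3,0,1,-3.7,0.7,4.3,0,1,-3.7,0.7,4.3,0,1,0,0,0,0,1]}}

```text
time: 30.95
tool_pos: [544.4, -204.6, 20.9]
ee_rot: [3.009, 0.842, 1.645]
contact_force: [-1.1, -0.1, 0.6]
grip_width: 86.9
grip_force: 0.1
```

```bash
python3 m.py |head -1; python3 b.py d 513,-240
```

```text
t 30.95 p [ 544.4 -204.6   20.9] F [-1.1 -0.1  0.6] q [ 0.28  0.54 -0.54  2.05  1.33  1.18 -0.99]
scene pred [190.8 191.9] [([167, 147, 35, 68, 1157], [187.0, 185.0])]
side pred [302.7 279.1] [([290, 243, 32, 63, 1349], [305.0, 276.0])]
```

```bash
python3 f.py "[('side',(290,243,32,63,1))]" "[('scene',(181,147,21,68,1))]"
```

```text
(array([ 516. , -242.6]), array([0., 0.]))
(array([ 513.9, -237.7]), array([-0.,  0.]))
```

The bottle is at (515,-241), on the stall's line. Now I'll put the flat of the near finger behind it (roll +0.15, TCP x≈560) and push straight towards -y.

Request:
{"op": "drive_tool", "data": {"deltas": [4,18,-8.3,0,1,0,0,0,0.15,1,-4.1,-0.4,4.4,0,1,-4.1,-0.4,4.4,0,1,-4.1,-0.4,4.4,0,1,-4.1,-0.4,4.4,0,1,-4.1,-0.4,4.4,0,1,-4.1,-0.4,4.4,0,1,-4.1,-0.4,4.4,0,1,0,0,0,0,1]}}

```text
time: 32.05
tool_pos: [560.2, -235.2, 24.8]
ee_rot: [2.85, 0.811, 1.429]
contact_force: [0.0, -0.6, -0.9]
grip_width: 86.9
grip_force: 0.0
```

```bash
python3 m.py |head -1; python3 b.py e 514,-270
```

```text
t 32.05 p [ 560.2 -235.2   24.8] F [ 0.  -0.6 -0.9] q [ 0.31  0.54 -0.5   2.02  1.35  1.14 -1.09]
scene pred [181.7 189.9] [([167, 146, 26, 68, 988], [179.0, 181.0]), ([123, 181, 39, 50, 928], [139.0, 205.0])]
side pred [313.5 287.9] [([301, 251, 33, 64, 1392], [317.0, 285.0]), ([343, 286, 28, 21, 282], [357.0, 295.0])]
```

```bash
python3 f.py "[('side',(301,251,33,64,1))]" "[('scene',(172,146,21,68,1))]"
```

```text
(array([ 518.3, -273.3]), array([0., 0.]))
(array([ 519.8, -264.6]), array([0., 0.]))
```

Request:
{"op": "drive_tool", "data": {"deltas": [4,5.5,-4.5,0,1,-4.1,-0.4,4.4,0,1,-4.1,-0.4,4.4,0,1,-4.1,-0.4,4.4,0,1,-4.1,-0.4,4.4,0,1,-4.1,-0.4,4.4,0,1,0,0,0,0,1]}}

```text
time: 32.85
tool_pos: [565.2, -259.0, 25.9]
ee_rot: [2.85, 0.811, 1.428]
contact_force: [0.7, 0.6, -0.5]
grip_width: 87.0
grip_force: 0.1
```

```bash
python3 m.py |head -1; python3 b.py f 518,-295;  python3 -c "
import cv2,numpy as np
a=cv2.imread('pics/f_side.png');b=cv2.imread('pics/f_scene.png')
cv2.imwrite('pics/s4.png',np.hstack([cv2.resize(a[220:370,240:400],(480,450),interpolation=2),cv2.resize(b[130:250,115:200],(319,450),interpolation=2)]))"
```

```text
t 32.85 p [ 565.2 -259.    25.9] F [ 0.7  0.6 -0.5] q [ 0.34  0.54 -0.49  2.    1.37  1.11 -1.06]
scene pred [173.7 188.8] [([161, 144, 32, 67, 1015], [174.0, 180.0]), ([123, 181, 39, 50, 936], [139.0, 205.0])]
side pred [323.7 294.6] [([309, 258, 35, 65, 1452], [325.0, 292.0]), ([344, 286, 27, 21, 281], [357.0, 295.0])]
```

View pics/s4.png

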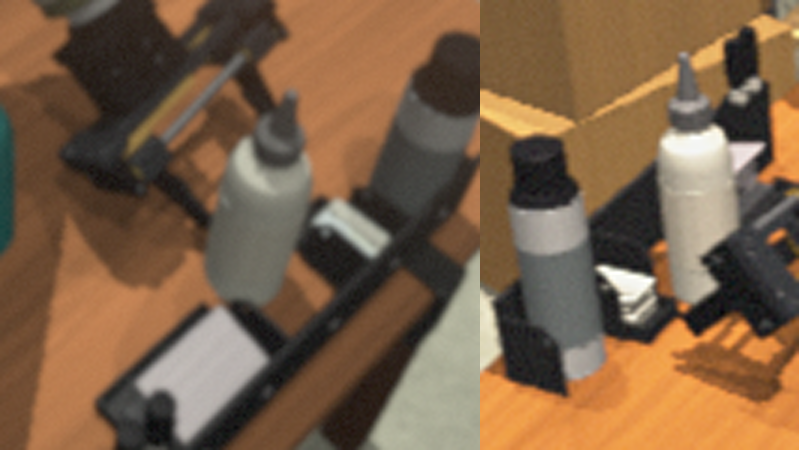

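```bash
python3 - <<'E'
from h import *
print('tip side',ray('side',240+290/3,220+96/3,210,False),'tip scene',ray('scene',115+(685-480)/3.753,130+55/3.75,210,False))
print('cap base c z152 side',ray('side',240+279/3,220+145/3,160,False))
E
python3 f.py "[('side',(308.3,258,26.7,63.5,1))]" "[('scene',(162.4,144,21,67,1))]"
```

```text
tip side [ 514.2 -299.4] tip scene [ 523.1 -289.5]
cap base c z152 side [ 516.  -300.2]
(array([ 513.2, -289.1]), array([0., 0.]))
(array([ 517.5, -298.5]), array([0., 0.]))
```

The bottle is at about (517,-297), between the trays and on line with the stall. I'll keep going with slow steps and watch the force.

Request:
{"op": "drive_tool", "data": {"deltas": [-3.4,-0.4,3.7,0,1,-3.4,-0.4,3.7,0,1,-3.4,-0.4,3.7,0,1,-3.4,-0.4,3.7,0,1,-2,-0.2,2.2,0,1]}}

```text
time: 33.45
tool_pos: [565.5, -281.4, 25.6]
ee_rot: [2.849, 0.81, 1.429]
contact_force: [-0.3, 2.4, 0.4]
grip_width: 86.7
grip_force: 1.0
```

Request:
{"op": "drive_tool", "data": {"deltas": [-1.4,-0.1,1.5,0,1,-1.4,-0.1,1.5,0,1,-1.4,-0.1,1.5,0,1]}}

```text
time: 33.75
tool_pos: [565.9, -286.8, 25.5]
ee_rot: [2.85, 0.81, 1.43]
contact_force: [0.1, 1.5, 1.0]
grip_width: 86.9
grip_force: 1.0
```

Request:
{"op": "drive_tool", "data": {"deltas": [-1.4,-0.1,1.5,0,1,-1.4,-0.1,1.5,0,1]}}

```text
time: 33.95
tool_pos: [566.0, -291.0, 25.5]
ee_rot: [2.849, 0.81, 1.43]
contact_force: [0.7, 2.2, -0.1]
grip_width: 87.1
grip_force: 1.0
```

```bash
python3 m.py |head -1; python3 b.py g 517,-327
```

```text
t 33.95 p [ 566.  -291.    25.5] F [ 0.7  2.2 -0.1] q [ 0.38  0.54 -0.46  2.    1.4   1.06 -1.03]
scene pred [164.6 186.4] [([123, 142, 68, 89, 1966], [154.0, 190.0])]
side pred [335.5 305.3] [([319, 269, 52, 63, 1580], [341.0, 301.0]), ([284, 322, 46, 46, 1062], [308.0, 343.0])]
```

Request:
{"op": "drive_tool", "data": {"deltas": [-1.4,-0.1,1.5,0,1,-1.4,-0.1,1.5,0,1]}}

```text
time: 34.25
tool_pos: [566.1, -295.0, 25.5]
ee_rot: [2.85, 0.81, 1.43]
contact_force: [-0.8, 2.0, 0.4]
grip_width: 87.2
grip_force: 1.0
```

Request:
{"op": "drive_tool", "data": {"deltas": [-1.4,-0.1,1.5,0,1,-1.4,-0.1,1.5,0,1]}}

```text
time: 34.45
tool_pos: [566.1, -299.4, 25.6]
ee_rot: [2.85, 0.81, 1.43]
contact_force: [-0.5, 2.2, 1.0]
grip_width: 86.9
grip_force: 1.0
```

Request:
{"op": "drive_tool", "data": {"deltas": [-1.4,-0.1,1.5,0,1,-1.4,-0.1,1.5,0,1]}}

```text
time: 34.65
tool_pos: [566.4, -302.8, 25.4]
ee_rot: [2.849, 0.809, 1.431]
contact_force: [-1.3, 9.5, 3.0]
grip_width: 86.7
grip_force: 4.7
```

Request:
{"op": "drive_tool", "data": {"deltas": [-1.4,-0.1,1.5,0,1]}}

```text
time: 34.75
tool_pos: [566.6, -303.5, 25.1]
ee_rot: [2.85, 0.808, 1.432]
contact_force: [-3.6, 16.7, 7.3]
grip_width: 87.4
grip_force: 8.1
```

Force rise at T≈-302.5 fits the bottle meeting the back plate (its top edge measured at y≈-369). I'll retreat along the same line and check.

Request:
{"op": "drive_tool", "data": {"deltas": [2,0.2,-2.2,0,1,4,0.4,-4.4,0,1,14,1.5,-15,0,1,20,2,-22,0,1,20,2,-22,0,1,0,0,0,0,1]}}

```text
time: 35.35
tool_pos: [567.0, -210.0, 26.2]
ee_rot: [2.85, 0.807, 1.437]
contact_force: [-0.5, 0.2, -0.3]
grip_width: 87.2
grip_force: 0.0
```

```bash
python3 m.py |head -1; python3 b.py i 517,-340;  python3 -c "
import cv2,numpy as np
a=cv2.imread('pics/i_side.png');b=cv2.imread('pics/i_scene.png')
cv2.imwrite('pics/s5.png',np.hstack([cv2.resize(a[230:384,270:420],(438,450),interpolation=2),cv2.resize(b[130:250,105:200],(356,450),interpolation=2)]))"
```

```text
t 35.35 p [ 567.  -210.    26.2] F [-0.5  0.2 -0.3] q [ 0.28  0.55 -0.52  2.    1.33  1.17 -1.1 ]
scene pred [160.8 185.5] [([123, 142, 70, 89, 2172], [154.0, 190.0])]
side pred [340.6 309.7] [([323, 271, 48, 61, 1404], [344.0, 303.0]), ([284, 322, 46, 46, 1059], [308.0, 343.0])]
```

View pics/s5.png

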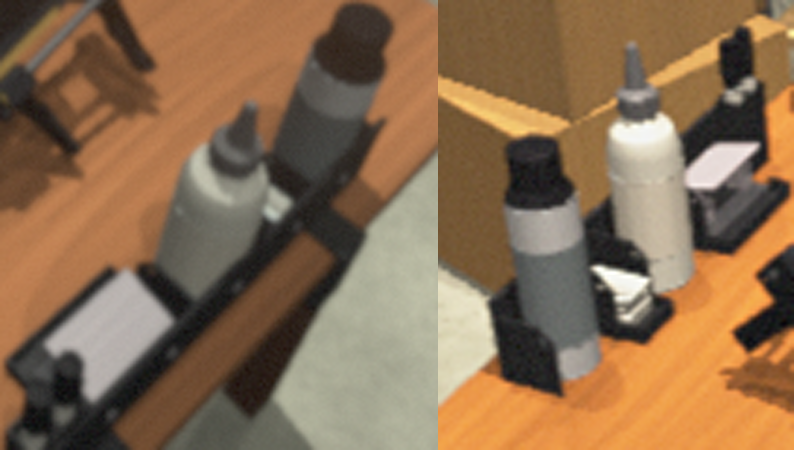

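```bash
python3 - <<'E'
from h import *
S=lambda u,v,z:ray('side',270+(u+.5)/2.92-.5,230+(v+.5)/2.922-.5,z,False)
C=lambda u,v,z:ray('scene',105+(u-438+.5)/3.747-.5,130+(v+.5)/3.75-.5,z,False)
print('tip side',S(250,103,210),'scene',C(631,42,210))
print('can cap top centre z190: side',S(362,25,190),'scene',C(532,147,190))
print('plate top side',S(383,122,70),S(250,245,70),S(130,345,70))
print('cap base z152 side',S(236,162,158), 'scene',C(638,103,158))
E
python3 f.py "[('scene',(161,142,21,65.6,1))]"
```

```text
tip side [ 516.2 -338.5] scene [ 517.7 -336.6]
can cap top centre z190: side [ 639.8 -342.7] scene [ 651.  -335.3]
plate top side [ 684.3 -371.2] [ 526.5 -366.7] [ 413.3 -358.7]
cap base z152 side [ 512.4 -344.1] scene [ 518.  -336.8]
(array([ 503.6, -311.6]), array([0., 0.]))
```

The bottle stands upright at about (517,-340), on the stall line. It is level with the plate-backed spray can, and the force rise was a hard stop. Neighbours look unmoved. I'll raise the hand a little and hand in.

Request:
{"op": "drive_tool", "data": {"deltas": [-1,4,-22,0,1,-1,4,-22,0,1,0,0,0,0,1,0,0,0,0,1]}}

```text
time: 35.85
tool_pos: [564.9, -186.0, 58.7]
ee_rot: [2.849, 0.811, 1.429]
contact_force: [-0.1, 0.5, 0.3]
grip_width: 87.1
grip_force: 0.0
```

```bash
python3 -c "
from station import get_state,job
s=get_state();print(s['time'],s['tool_pos'],s['contact_force'],s['dq'].round(3));print(job.sign_off())"
```

```text
35.85 [ 564.91301948 -185.99223686   58.70067313] [-0.1088451   0.50969569  0.26533822] [ 0.01   0.016  0.016  0.009  0.003 -0.001 -0.001]
the job is handed in; nothing more can be done
None
```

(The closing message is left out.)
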